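# Change over the two slide-drying cabinets

## Robot

A 6-joint arm with a two-finger parallel gripper is mounted at the origin on the work surface. World frame = base frame: x ahead of the robot, y to its left, z up, the work surface at z = 0. Lengths are in m, angles in rad, forces in N, time in s.
With the tool pointing down it reaches from about 0.275 to 0.875 m from the base axis. Payload 12.5 kg.
Tool frame: the origin (TCP) lies on the mounting face of the last link; the fingertips stand 173 mm ahead of it and the grasp point (between the pads) lies 155 mm ahead of it; z points along the fingers, y is the direction in which the jaws open and shut (so a half turn about z gives the same grasp; the last joint's range is limited). The gripper opens to 85 mm and grips with 20 to 120 N. Pads are 22 mm wide; open, the fingers measure 114 mm over their backs; the gripper's body (76 mm by 85 mm) begins 54 mm behind the grasp point. The pads swing forward as they close: fully open they stand 13 mm farther back than shut.
Start: joints at [1.261, 0.351, 1.652, -0, 1.139, -0.085], TCP at [0.123, 0.536, 0.405] pointing down, gripper open.
Joint ranges: [-2.75, 2.75], [-0.79, 2.1], [0.01, 2.65], [-1.57, 4.71], [0.07, 3.14], [-2.87, 2.87]. Speed limits (rad/s): [2.22, 2.22, 2.79, 3.14, 3.14, 3.14].

## Interface

Orientations are given as a unit quaternion [x, y, z, w].
In Python, from station import * gives the robot as it stands.
- The arm moves only by the shell command python3 -m handwheel 'ROWS' [FORCE]. ROWS is JSON, a list of rows, each an object of numbers: "fingers": the finger opening in cm, from 0 to 8.54; "dx", "dy", "dz": the shift along the tool's x, y, z in cm; "roll": the turn about the tool's z in rad. In form: [{"fingers": .., "dx": .., "dy": .., "dz": .., "roll": ..}, ...]. A call has exactly 10 rows; each row shifts and turns the commanded pose from where the row before left it, along the tool's axes as they then stand; what a row does not reach is not made up. A row lasts 1/8 s, in which the tool goes at most 62.5 mm and 10.7 degrees, less where a joint would pass 70% of its speed; a pose out of reach is approached as far as the arm can. A call with a gripper value outside its range is refused whole. The fingers move at their own pace and stop on an object; FORCE is the grip in N (left out, the last holds). Time passes only in rows, so rows that do not move let the fingers close, or fill a call up. It gives the time, the measured TCP pose, the force and the opening at its end, in the units of the state.
- read_state(): the state, without advancing time (a new reading comes with each control period).
- capture(name): name is "side" or "top"; returns a dict with "color" (400x640x3 uint8, blue, green, red), "vfov" (degrees; the focal length in pixels is half the picture's height over the tangent of half this angle, whatever the lens; pixels are square), "cx", "cy" (the principal point, pixels), "distortion" ([k1, k2, p1, p2, k3] as OpenCV has them; the pictures are not rectified), "pose" (4x4, takes a point from camera to world coordinates). Camera axes: x right, y up, looking along -z (the intrinsics and any distortion apply to the point x, -y, -z); pixel columns grow to the right and rows downward; lengths in m; the calibration is good to about 2 mm. A picture is of the moment at which its call begins. There is no depth.
- close_job(): hands the job in, once; it reports no verdict.
The state is a dict: "t": time; "joints": joint angles; "qd": joint speeds; "joint_efforts": joint torques, N m; "eef_pos": TCP position; "tool_rot": TCP orientation; "force": force on the tool from outside, world axes, zero at the start; "wrist_torque": the same for the moment, N m; "finger_gap": finger opening in m.
Only numpy, scipy, OpenCV 4.12 (cv2) and the standard library are available. Lean on these libraries where they do the work, as an engineer would, in place of code of your own. Each camera call takes 0.05 s, during which the arm holds its last target.

## Task

Change over the two clear dry cabinets beside the microscope: push the door of the wide cabinet, which was left hanging open, up until it is fully shut so that its slides go on drying, and pull the door of the taller, narrow cabinet down until it is fully open so that its slides can be taken out. Leave both doors like that and let go of them.

Things in the scene. Friction and masses are not known exactly. Their poses are not given: they have to be found in the camera images.
- wide_handle (a point): Middle of the wide door's pull bar: round steel bar 12 mm thick, 140 mm long, on two end stems 42 mm beyond the free edge of the white door (236 wide, 145 high, 14 thick), in the door's plane. y along the bar, z from hinge to bar (straight up when shut), x into the cabinet when shut, up when open. Hinge line 187 mm from it along -z, 38 mm above the table. Cabinet 240 wide, 183 high.
- wide_door (a joint): Door of the wide, lower cabinet, hinged along its lower front edge: 0 rad shut (upright, at a stop), grows as it swings down towards the robot, 1.4 at the open stop (nearly level). Starts open. Stiff hinge: stays at any angle, no latch or spring, moves with about 5 N at the bar.
- narrow_handle (a point): Middle of the narrow door's pull bar: steel bar 12 mm thick, 110 mm long, on two end stems 42 mm beyond the free edge of the white door (156 wide, 175 high, 14 thick), in the door's plane; axes as for the wide one. Hinge line 217 mm from it along -z, 38 mm above the table. Cabinet 160 wide, 213 high, 190 deep, with two floors of slide racks; the bar stands 42 mm above its top.
- narrow_door (a joint): Door of the narrow, taller cabinet, hinged along its lower front edge: 0 rad shut (upright, at a stop), 1.4 at the open stop (nearly level, towards the robot). Starts shut. Stiff hinge: stays at any angle, no latch or spring, moves with about 5 N at the bar.

How it is judged:
At the end, for the whole second after the job is handed in: The wide cabinet's door is shut to within 0.1 rad (about 6 degrees) and the narrow cabinet's door is down to within 0.18 rad (10 degrees) of its open stop (above 1.22 rad) (value of joint wide_door below 0.1 rad and value of joint narrow_door above 1.22 rad); the robot touches nothing.
It also fails if it takes over 59 s, if anything falls off the work surface, if the arm or the gripper's body presses on something with over 40 N, if the wrist force passes 120 N, or if a joint passes its speed limit or range.

## Working session

There is one attempt and no reset: what is moved stays moved. The work goes in short steps, Python scripts to look and compute and a shell command to move; the robot and the scene stay as the last step left them, time stands still between calls to the robot, and variables do not carry over. Pictures are saved under pics/ and viewed, and the job is handed in when it is done.

```bash
mkdir -p pics
python3 - <<'E'
from station import *
import cv2,numpy as np
s=read_state();print(s)
for n in("side","top"):
    c=capture(n);cv2.imwrite(f"pics/{n}0.png",c["color"]);print(n,c["vfov"],c["cx"],c["cy"],c["distortion"],np.round(c["pose"],3).tolist())
E
```

```text
{'t': 0.0, 'joints': array([ 1.26140568e+00,  3.51240210e-01,  1.65241516e+00, -2.95971610e-06,
        1.13909907e+00, -8.46039071e-02]), 'qd': array([-0.0006166 ,  0.00037626, -0.00026938, -0.00041114,  0.00097761,
       -0.00015497]), 'joint_efforts': array([-1.62428787e-04, -5.06107628e+01, -2.91405988e+01, -1.03549689e-04,
        4.51863380e-03, -1.02666129e-07]), 'eef_pos': array([0.1225332 , 0.53604808, 0.40415952]), 'tool_rot': array([ 1.12156253e-01,  9.93690413e-01, -5.69920262e-04, -1.12377768e-04]), 'force': array([-0.15567164, -0.39517861,  0.94290465]), 'wrist_torque': array([0.02711417, 0.02254918, 0.02307871]), 'finger_gap': 0.0853080730696368}
side 46.932243287225965 330.7665262392458 200.545032375383 [-0.09437998  0.          0.          0.          0.        ] [[0.736, 0.55, -0.395, 0.298], [-0.677, 0.602, -0.424, -0.342], [0.005, 0.579, 0.815, 0.871], [0.0, 0.0, 0.0, 1.0]]
top 49.76086644031215 317.68471950230656 202.7361708082027 [-0.02688009  0.          0.          0.          0.        ] [[-0.004, 0.987, -0.161, 0.524], [-1.0, -0.004, 0.003, 0.019], [0.003, 0.161, 0.987, 0.9], [0.0, 0.0, 0.0, 1.0]]
```

View pics/side0.png

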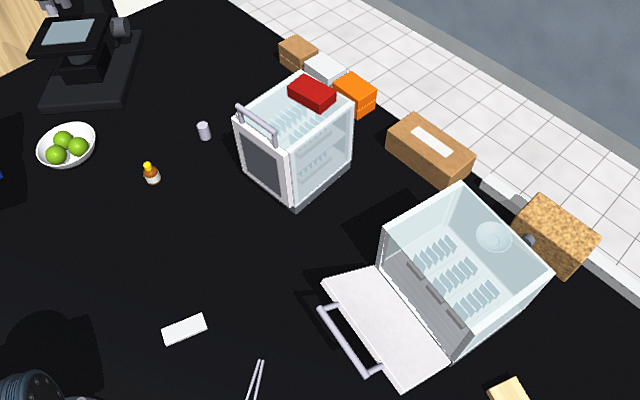

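View pics/top0.png

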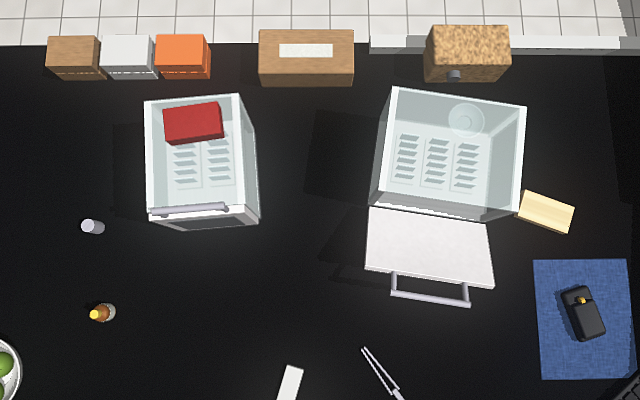

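The top picture shows the wide cabinet at right, with its open door's bar from about (391,293) to (470,304). The narrow cabinet is at left, bar from about (152,212) to (228,208), with a red box on its roof. The side view shows the same bars at (320,308)-(370,376) and (237,107)-(275,143). I'll zoom in to get exact ends.

Run:
```python
import cv2,numpy as np
t=cv2.imread("pics/top0.png");s=cv2.imread("pics/side0.png")
def z(i,x,y,w=100,h=75): return cv2.resize(i[y:y+h,x:x+w],(400,300),interpolation=cv2.INTER_CUBIC)
o=np.vstack([np.hstack([z(t,380,250),z(t,140,180)]),np.hstack([z(s,300,305),z(s,220,90)])])
cv2.imwrite("pics/zoom.png",o)
```

```text
(no output)
```

View pics/zoom.png

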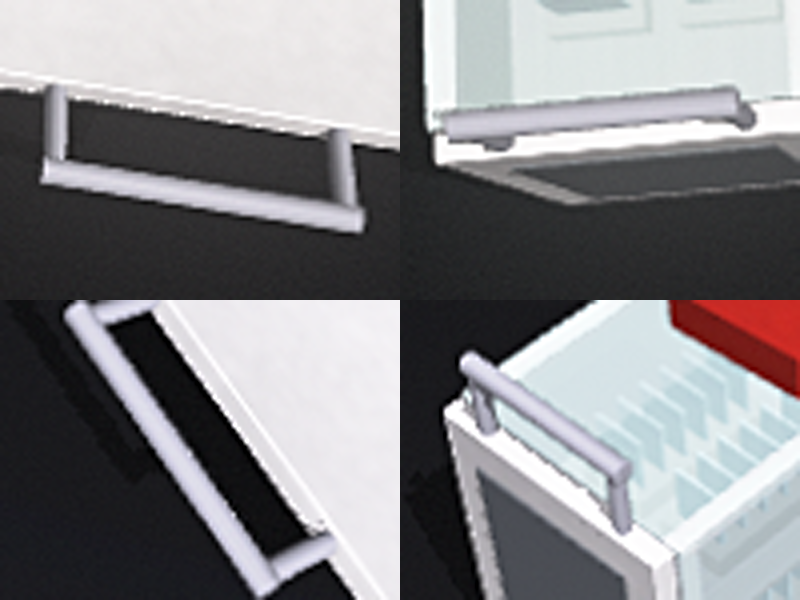

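```bash
cat > h.py <<'E'
import numpy as np,cv2
def K(c):
    f=200/np.tan(np.radians(c["vfov"]/2));return np.array([[f,0,c["cx"]],[0,f,c["cy"]],[0,0,1]])
def ray(c,p):
    u=cv2.undistortPoints(np.array([[p]],float),K(c),np.array(c["distortion"]))[0,0]
    d=np.array([u[0],-u[1],-1]);P=np.array(c["pose"]);d=P[:3,:3]@d
    return P[:3,3],d/np.linalg.norm(d)
def tri(ca,pa,cb,pb):
    o1,d1=ray(ca,pa);o2,d2=ray(cb,pb)
    s=np.linalg.lstsq(np.c_[d1,-d2],o2-o1,rcond=None)[0]
    a=o1+s[0]*d1;b=o2+s[1]*d2;return (a+b)/2,np.linalg.norm(a-b)
def onz(c,p,z):
    o,d=ray(c,p);return o+d*(z-o[2])/d[2]
def proj(c,X):
    P=np.array(c["pose"]);q=P[:3,:3].T@(np.array(X)-P[:3,3]);q=np.array([q[0],-q[1],-q[2]])
    return cv2.projectPoints(q.reshape(1,1,3),np.zeros(3),np.zeros(3),K(c),np.array(c["distortion"]))[0][0,0]
E
python3 - <<'E'
from station import *
from h import *
t=capture("top");s=capture("side")
for n,a,b,c,d,h in(("wide",(390.9,293),(470.7,305),(318,308),(366,377.5),.187),("nar",(151.7,211.5),(224.5,205),(236.8,105),(276.3,132.5),.217)):
    A,e1=tri(t,a,s,c);B,e2=tri(t,b,s,d);M=(A+B)/2
    print(n,A.round(4),B.round(4),e1,e2,"M",M.round(4),"len",np.linalg.norm(A-B),"yaw of B->A",np.arctan2(*(A-B)[[1,0]]),"cos",(M[2]-.038)/h)
    for p in (a,b): 
        print("top ray at expected z", onz(t,p,M[2] if n=="wide" else .255).round(4))
E
```

```text
wide [ 0.4887 -0.1096  0.1362] [ 0.4669 -0.2467  0.1387] 0.0018190585437653042 0.00315492908022366 M [ 0.4778 -0.1781  0.1374] len 0.13886344658694177 yaw of B->A 1.4130216180568531 cos 0.5316443654614802
top ray at expected z [ 0.4895 -0.1098  0.1374]
top ray at expected z [ 0.4681 -0.248   0.1374]
nar [0.6168 0.2691 0.2538] [0.6264 0.1582 0.2553] 0.0008436150157962274 0.0002453189498591819 M [0.6216 0.2136 0.2546] len 0.11134879824759214 yaw of B->A 1.657213777003516 cos 0.9981199470720984
top ray at expected z [0.617  0.2684 0.255 ]
top ray at expected z [0.6265 0.1582 0.255 ]
```

```bash
python3 -m handwheel '[{"fingers":0,"dx":0,"dy":0,"dz":-3.3,"roll":-0.155},{"fingers":0,"dx":0,"dy":0,"dz":-3.3,"roll":-0.156},{"fingers":0,"dx":-3.2,"dy":-2.3,"dz":0,"roll":0},{"fingers":0,"dx":-3.2,"dy":-2.3,"dz":0,"roll":0},{"fingers":0,"dx":-3.2,"dy":-2.3,"dz":0,"roll":0},{"fingers":0,"dx":-3.2,"dy":-2.3,"dz":0,"roll":0},{"fingers":0,"dx":-3.2,"dy":-2.3,"dz":0,"roll":0},{"fingers":0,"dx":-3.2,"dy":-2.3,"dz":0,"roll":0},{"fingers":0,"dx":-3.2,"dy":-2.3,"dz":0,"roll":0},{"fingers":0,"dx":0,"dy":0,"dz":0,"roll":0}]' 40
```

```text
t: 1.45
eef_pos: [0.3612, 0.3939, 0.4704]
tool_rot: [-0.042, 0.999, -0.0, -0.0]
force: [-0.8, -0.3, 0.8]
finger_gap: 0.0
```

```bash
python3 -m handwheel '[{"fingers":0,"dx":-3.5,"dy":-2.5,"dz":0,"roll":0},{"fingers":0,"dx":-3.5,"dy":-2.5,"dz":0,"roll":0},{"fingers":0,"dx":-3.5,"dy":-2.5,"dz":0,"roll":0},{"fingers":0,"dx":-3.5,"dy":-2.5,"dz":0,"roll":0},{"fingers":0,"dx":-3.5,"dy":-2.5,"dz":0,"roll":0},{"fingers":0,"dx":-3.6,"dy":-2.5,"dz":0,"roll":0},{"fingers":0,"dx":-3.6,"dy":-2.5,"dz":0,"roll":0},{"fingers":0,"dx":-3.6,"dy":-2.6,"dz":0,"roll":0},{"fingers":0,"dx":0,"dy":0,"dz":2,"roll":0},{"fingers":0,"dx":0,"dy":0,"dz":0,"roll":0}]'
python3 - <<'E'
from station import *
import cv2
cv2.imwrite("pics/side1.png",capture("side")["color"])
E
```

```text
t: 2.7
eef_pos: [0.6586, 0.2197, 0.4488]
tool_rot: [-0.043, 0.999, -0.0, -0.002]
force: [0.0, 1.0, -0.5]
finger_gap: -0.0001
```

View pics/side1.png

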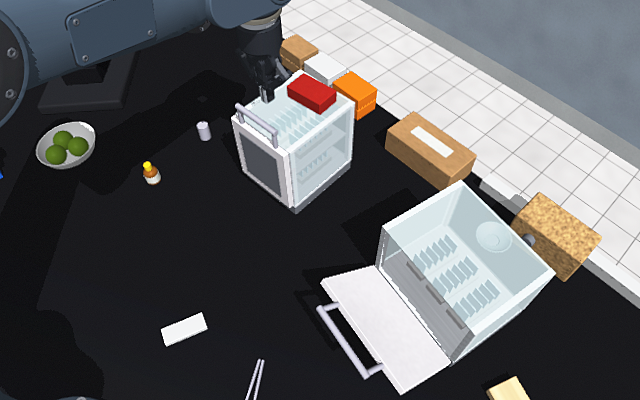

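The fingertips are at about (268,98) in the side view, just behind the narrow bar and clear of the red box. Next I lower them and pull along the arc.

```bash
python3 -m handwheel '[{"fingers":0,"dx":0,"dy":0,"dz":2.2,"roll":0},{"fingers":0,"dx":0,"dy":0,"dz":2.2,"roll":0},{"fingers":0,"dx":0,"dy":0,"dz":0,"roll":0},{"fingers":0,"dx":1.0,"dy":0,"dz":0,"roll":0},{"fingers":0,"dx":1.0,"dy":0,"dz":0,"roll":0},{"fingers":0,"dx":1.1,"dy":0,"dz":0,"roll":0},{"fingers":0,"dx":1.1,"dy":0,"dz":0.1,"roll":0},{"fingers":0,"dx":1.1,"dy":0,"dz":0.1,"roll":0},{"fingers":0,"dx":1.0,"dy":0,"dz":0.2,"roll":0},{"fingers":0,"dx":0,"dy":0,"dz":0,"roll":0}]'
python3 - <<'E'
from station import *
import cv2
c=capture("side");cv2.imwrite("pics/side2.png",cv2.resize(c["color"][60:260,150:450],None,fx=2,fy=2))
E
```

```text
t: 4.0
eef_pos: [0.5954, 0.2137, 0.4024]
tool_rot: [-0.043, 0.999, -0.0, -0.001]
force: [-0.8, -0.1, 0.3]
finger_gap: 0.0001
```

View pics/side2.png

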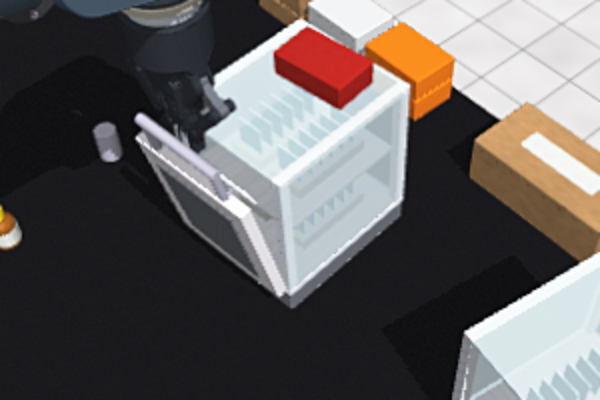

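The door follows the fingers (bar from about (217,117) to (263,155) in the full frame), at roughly 0.2 rad. I continue along the arc.

```bash
python3 -m handwheel '[{"fingers":0,"dx":2.1,"dy":0,"dz":0.5,"roll":0},{"fingers":0,"dx":2.0,"dy":0,"dz":0.75,"roll":0},{"fingers":0,"dx":2.0,"dy":0,"dz":0.95,"roll":0},{"fingers":0,"dx":1.85,"dy":0,"dz":1.1,"roll":0},{"fingers":0,"dx":1.7,"dy":0,"dz":1.3,"roll":0},{"fingers":0,"dx":1.6,"dy":0,"dz":1.5,"roll":0},{"fingers":0,"dx":1.4,"dy":0,"dz":1.6,"roll":0},{"fingers":0,"dx":1.3,"dy":0,"dz":1.8,"roll":0},{"fingers":0,"dx":0,"dy":0,"dz":0,"roll":0},{"fingers":0,"dx":0,"dy":0,"dz":0,"roll":0}]'
python3 - <<'E'
from station import *
import cv2
c=capture("side");cv2.imwrite("pics/side3.png",cv2.resize(c["color"][60:260,150:450],None,fx=2,fy=2))
E
```

```text
t: 5.3
eef_pos: [0.4575, 0.2018, 0.3079]
tool_rot: [-0.043, 0.999, -0.0, -0.0]
force: [0.6, 0.2, 0.1]
finger_gap: 0.0004
```

View pics/side3.png

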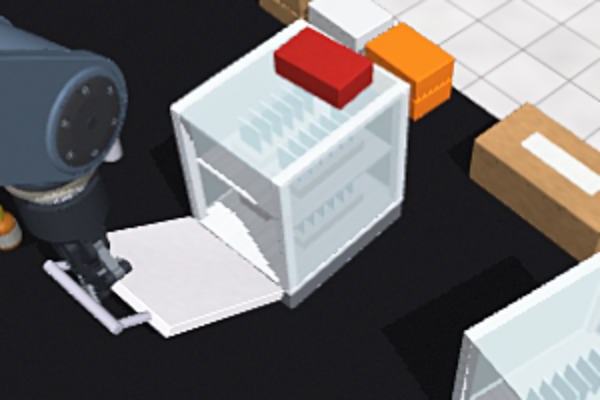

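The fingers are still in the gap. The door lies well down, with the bar from about (174,192) to (209,224) full frame. I'll measure the angle.

Run:
```python
from station import *
from h import *
from scipy.optimize import brentq
c=capture("side")
m=(np.array(onz(c,(174,192.5),.1))+onz(c,(209,224),.1))/2
n=np.array([.9963,.086]);H=np.array([.6216,.2136])
# midpoint ray vs arc
def f(th):
    X=np.r_[H-n*.217*np.sin(th),.038+.217*np.cos(th)]
    p=proj(c,X);return p
mid=np.array([191.5,208.2])
for th in np.arange(.9,1.45,.1): print(round(th,2),f(th).round(1),(f(th)-mid).round(1))
```

```text
0.9 [194.5 197.3] [  3.  -10.9]
1.0 [191.4 206.7] [-0.1 -1.5]
1.1 [189.3 215.7] [-2.2  7.5]
1.2 [188.2 224.1] [-3.3 15.9]
1.3 [188.1 231.8] [-3.4 23.6]
1.4 [188.8 238.7] [-2.7 30.5]
```

About 1.01 rad, as planned. Next I lift out, move over the inside of the plate and press it down.

```bash
python3 -m handwheel '[{"fingers":0,"dx":-0.3,"dy":0,"dz":-2,"roll":0},{"fingers":0,"dx":0,"dy":0,"dz":-2.5,"roll":0},{"fingers":0,"dx":-1.8,"dy":0,"dz":0,"roll":0},{"fingers":0,"dx":-1.8,"dy":0,"dz":0,"roll":0},{"fingers":0,"dx":0,"dy":0,"dz":2.0,"roll":0},{"fingers":0,"dx":0,"dy":0,"dz":2.0,"roll":0},{"fingers":0,"dx":0,"dy":0,"dz":1.5,"roll":0},{"fingers":0,"dx":0,"dy":0,"dz":1.0,"roll":0},{"fingers":0,"dx":0,"dy":0,"dz":1.0,"roll":0},{"fingers":0,"dx":0,"dy":0,"dz":1.0,"roll":0}]'; python3 -m handwheel '[{"fingers":0,"dx":0,"dy":0,"dz":0.5,"roll":0},{"fingers":0,"dx":0,"dy":0,"dz":0.4,"roll":0},{"fingers":0,"dx":0,"dy":0,"dz":0.3,"roll":0},{"fingers":0,"dx":0,"dy":0,"dz":0.2,"roll":0},{"fingers":0,"dx":0,"dy":0,"dz":0.1,"roll":0},{"fingers":0,"dx":0,"dy":0,"dz":0.1,"roll":0},{"fingers":0,"dx":0,"dy":0,"dz":0,"roll":0},{"fingers":0,"dx":0,"dy":0,"dz":0,"roll":0},{"fingers":0,"dx":0,"dy":0,"dz":0,"roll":0},{"fingers":0,"dx":0,"dy":0,"dz":0,"roll":0}]'
python3 - <<'E'
from station import *
import cv2
c=capture("side");cv2.imwrite("pics/side4.png",cv2.resize(c["color"][60:260,150:450],None,fx=2,fy=2))
E
```

```text
t: 6.65
eef_pos: [0.496, 0.2051, 0.2674]
tool_rot: [-0.043, 0.999, 0.0, 0.0]
force: [-0.8, -0.6, 2.1]
finger_gap: 0.0
t: 7.9
eef_pos: [0.496, 0.2051, 0.2517]
tool_rot: [-0.043, 0.999, 0.0, 0.0]
force: [-0.5, 0.5, -0.7]
finger_gap: -0.0001
```

View pics/side4.png

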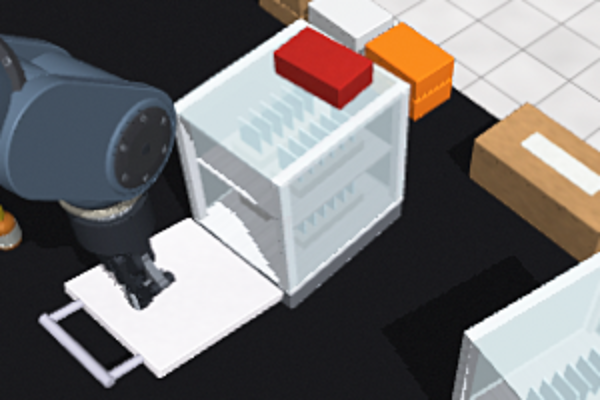

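The narrow bar's middle is at about (188.5,235), which means roughly 1.35 rad. That clears 1.22, so I lift and go to the wide door.

```bash
python3 -m handwheel '[{"fingers":0,"dx":0,"dy":0,"dz":-2,"roll":0},{"fingers":0,"dx":0,"dy":0,"dz":-4,"roll":0},{"fingers":0,"dx":0,"dy":0,"dz":-4,"roll":0},{"fingers":0,"dx":0,"dy":0,"dz":-4,"roll":0.122},{"fingers":0,"dx":0,"dy":0,"dz":-4,"roll":0.122},{"fingers":0,"dx":0,"dy":-4,"dz":0,"roll":0},{"fingers":0,"dx":0,"dy":-4,"dz":0,"roll":0},{"fingers":0,"dx":0,"dy":-4,"dz":0,"roll":0},{"fingers":0,"dx":0,"dy":-4,"dz":0,"roll":0},{"fingers":0,"dx":0,"dy":-4,"dz":0,"roll":0}]'; python3 -m handwheel '[{"fingers":0,"dx":-0.2,"dy":-4,"dz":0,"roll":0},{"fingers":0,"dx":-0.2,"dy":-4,"dz":0,"roll":0},{"fingers":0,"dx":-0.2,"dy":-4,"dz":0,"roll":0},{"fingers":0,"dx":-0.2,"dy":-4,"dz":0,"roll":0},{"fingers":0,"dx":-0.2,"dy":-2,"dz":0,"roll":0},{"fingers":0,"dx":0,"dy":0,"dz":0,"roll":0},{"fingers":0,"dx":0,"dy":0,"dz":0,"roll":0},{"fingers":0,"dx":0,"dy":0,"dz":2,"roll":0},{"fingers":0,"dx":0,"dy":0,"dz":2,"roll":0},{"fingers":0,"dx":0,"dy":0,"dz":0,"roll":0}]'
python3 - <<'E'
from station import *
import cv2
c=capture("side");cv2.imwrite("pics/side5.png",c["color"])
c=capture("top");cv2.imwrite("pics/top5.png",c["color"])
E
```

```text
t: 9.2
eef_pos: [0.4641, 0.0063, 0.4318]
tool_rot: [0.079, 0.997, -0.0, 0.0]
force: [0.6, 0.5, -0.1]
finger_gap: 0.0003
t: 10.45
eef_pos: [0.446, -0.1708, 0.3908]
tool_rot: [0.078, 0.997, 0.0, -0.001]
force: [0.5, -0.1, 1.3]
finger_gap: -0.0001
```

View pics/side5.png

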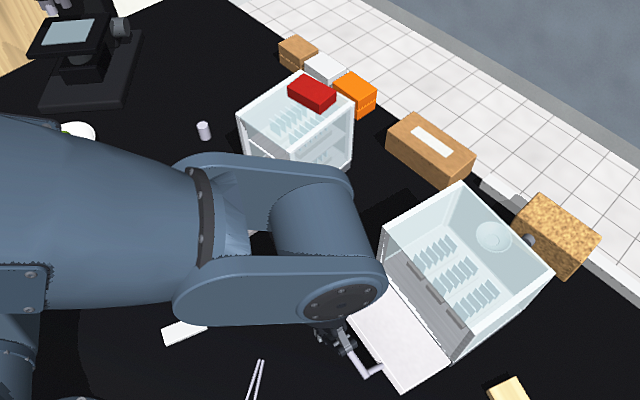

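View pics/top5.png

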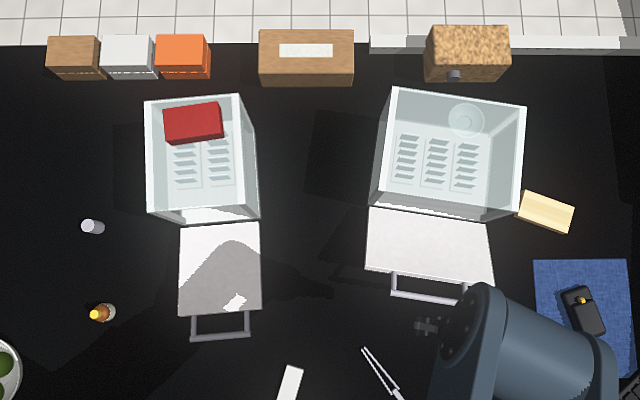

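The top view shows the narrow door nearly level, bar at (190,338)-(250,335). The gripper is at about (425,325), on the robot side of the wide bar. I lower it and start pushing.

```bash
python3 -m handwheel '[{"fingers":0,"dx":0,"dy":0,"dz":3,"roll":0},{"fingers":0,"dx":0,"dy":0,"dz":3,"roll":0},{"fingers":0,"dx":0,"dy":0,"dz":3,"roll":0},{"fingers":0,"dx":0,"dy":0,"dz":1.5,"roll":0},{"fingers":0,"dx":-0.8,"dy":0,"dz":0,"roll":0},{"fingers":0,"dx":-0.7,"dy":0,"dz":0,"roll":0},{"fingers":0,"dx":-1.2,"dy":0,"dz":-1.7,"roll":0},{"fingers":0,"dx":-1.2,"dy":0,"dz":-1.4,"roll":0},{"fingers":0,"dx":-1.3,"dy":0,"dz":-1.3,"roll":0},{"fingers":0,"dx":0,"dy":0,"dz":0,"roll":0}]'
python3 - <<'E'
from station import *
import cv2
c=capture("side");cv2.imwrite("pics/side6.png",c["color"])
c=capture("top");cv2.imwrite("pics/top6.png",c["color"])
E
```

```text
t: 11.8
eef_pos: [0.4985, -0.1801, 0.3327]
tool_rot: [0.079, 0.997, -0.0, 0.001]
force: [0.5, -0.5, 0.7]
finger_gap: -0.0002
```

View pics/side6.png

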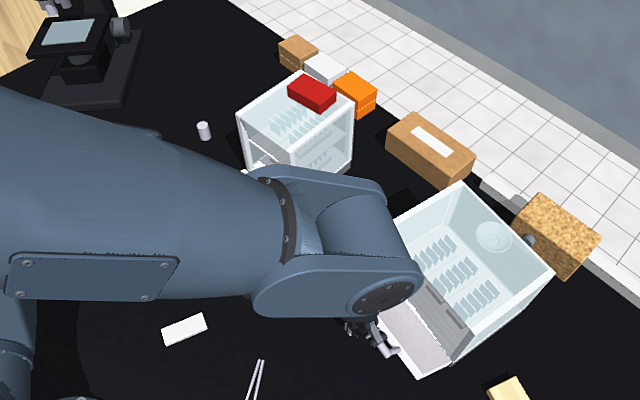

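View pics/top6.png

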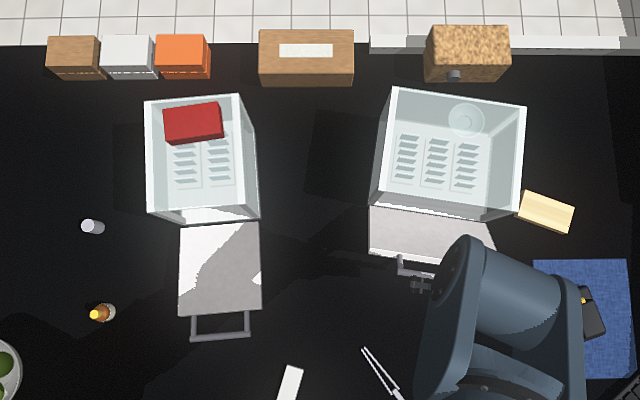

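The wide bar has moved in to about (400,265) in the top view, which is roughly 0.7 rad. I continue to shut.

```bash
python3 -m handwheel '[{"fingers":0,"dx":-1.5,"dy":0,"dz":-1.1,"roll":0},{"fingers":0,"dx":-1.6,"dy":0,"dz":-1.0,"roll":0},{"fingers":0,"dx":-1.7,"dy":0,"dz":-0.8,"roll":0},{"fingers":0,"dx":-1.75,"dy":0,"dz":-0.65,"roll":0},{"fingers":0,"dx":-1.8,"dy":0,"dz":-0.5,"roll":0},{"fingers":0,"dx":-1.5,"dy":0,"dz":-0.3,"roll":0},{"fingers":0,"dx":-0.9,"dy":0,"dz":-0.1,"roll":0},{"fingers":0,"dx":-0.6,"dy":0,"dz":0,"roll":0},{"fingers":0,"dx":-0.4,"dy":0,"dz":0,"roll":0},{"fingers":0,"dx":0,"dy":0,"dz":0,"roll":0}]'
python3 - <<'E'
from station import *
import cv2
c=capture("top");cv2.imwrite("pics/top7.png",c["color"])
c=capture("side");cv2.imwrite("pics/side7.png",c["color"])
print(read_state()["force"])
E
```

```text
t: 13.15
eef_pos: [0.6136, -0.1984, 0.375]
tool_rot: [0.079, 0.997, 0.0, 0.0]
force: [-0.2, -0.3, 0.4]
finger_gap: -0.0002
[-0.06700881  0.2368354   0.58695014]
```

View pics/top7.png

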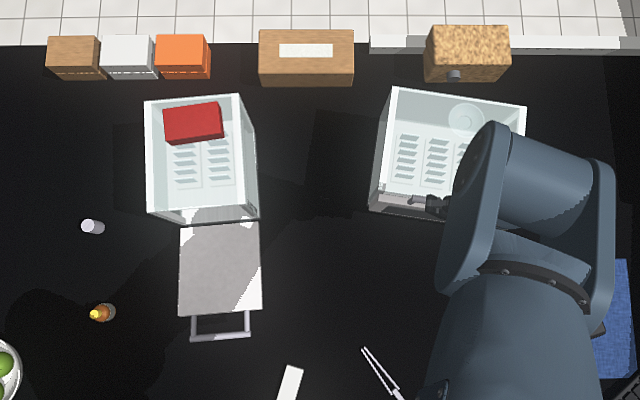

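View pics/side7.png

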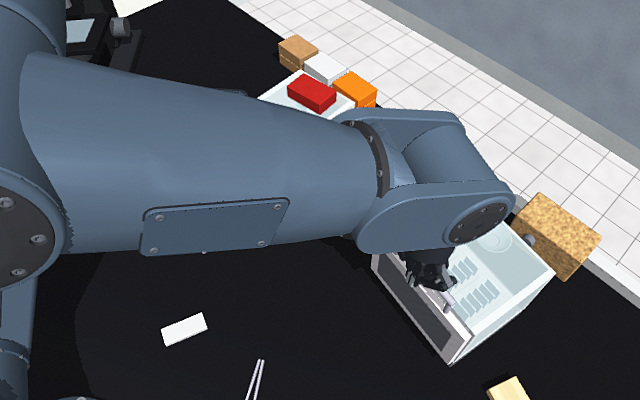

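The door is almost shut. I push the last few millimetres gently and watch the force.

```bash
python3 -m handwheel '[{"fingers":0,"dx":-0.2,"dy":0,"dz":0,"roll":0},{"fingers":0,"dx":-0.1,"dy":0,"dz":0,"roll":0},{"fingers":0,"dx":-0.1,"dy":0,"dz":0,"roll":0},{"fingers":0,"dx":-0.1,"dy":0,"dz":0,"roll":0},{"fingers":0,"dx":0,"dy":0,"dz":0,"roll":0},{"fingers":0,"dx":0,"dy":0,"dz":0,"roll":0},{"fingers":0,"dx":0,"dy":0,"dz":0,"roll":0},{"fingers":0,"dx":0,"dy":0,"dz":0,"roll":0},{"fingers":0,"dx":0,"dy":0,"dz":0,"roll":0},{"fingers":0,"dx":0,"dy":0,"dz":0,"roll":0}]'
```

```text
t: 14.5
eef_pos: [0.6185, -0.1992, 0.3752]
tool_rot: [0.079, 0.997, 0.0, 0.0]
force: [0.2, -0.4, 0.7]
finger_gap: -0.0004
```

```bash
python3 -m handwheel '[{"fingers":0,"dx":-0.1,"dy":0,"dz":0,"roll":0},{"fingers":0,"dx":-0.1,"dy":0,"dz":0,"roll":0},{"fingers":0,"dx":-0.1,"dy":0,"dz":0,"roll":0},{"fingers":0,"dx":0,"dy":0,"dz":0,"roll":0},{"fingers":0,"dx":0,"dy":0,"dz":0,"roll":0},{"fingers":0,"dx":0,"dy":0,"dz":0,"roll":0},{"fingers":0,"dx":0,"dy":0,"dz":0,"roll":0},{"fingers":0,"dx":0,"dy":0,"dz":0,"roll":0},{"fingers":0,"dx":0,"dy":0,"dz":0,"roll":0},{"fingers":0,"dx":0,"dy":0,"dz":0,"roll":0}]'
python3 - <<'E'
from station import *
import cv2
c=capture("side");cv2.imwrite("pics/side8.png",cv2.resize(c["color"][200:380,340:580],None,fx=3,fy=3))
E
```

```text
t: 15.75
eef_pos: [0.6208, -0.1996, 0.3752]
tool_rot: [0.079, 0.997, 0.0, -0.002]
force: [-10.5, 1.9, 4.8]
finger_gap: -0.0
```

View pics/side8.png

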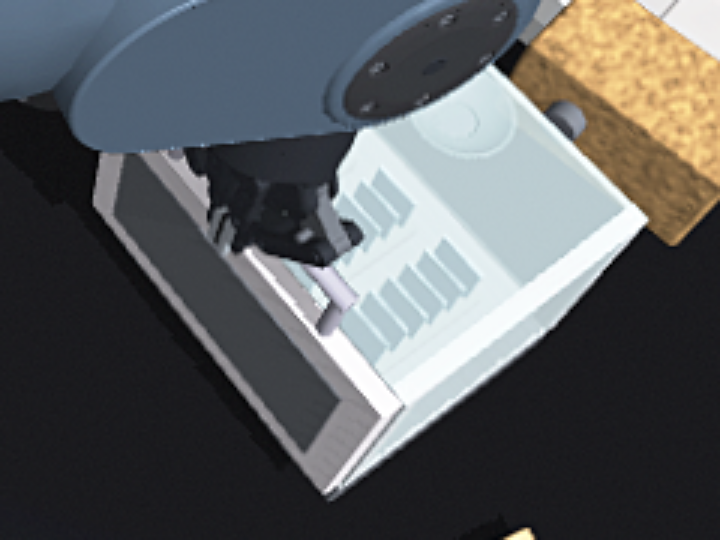

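The wrist force rose to about 10 N as the door met its stop, and its edge lies flush with the cabinet front (crop (250,260)-(400,405)). I back off, rise and check both doors.

```bash
python3 -m handwheel '[{"fingers":0,"dx":1,"dy":0,"dz":0,"roll":0},{"fingers":0,"dx":2.5,"dy":0,"dz":0,"roll":0},{"fingers":0,"dx":2.5,"dy":0,"dz":-2,"roll":0},{"fingers":0,"dx":2.5,"dy":0,"dz":-3,"roll":0},{"fingers":0,"dx":4,"dy":0,"dz":-3,"roll":0},{"fingers":0,"dx":4,"dy":0,"dz":-1,"roll":0},{"fingers":0,"dx":4,"dy":-1,"dz":0,"roll":0},{"fingers":0,"dx":4,"dy":-3,"dz":0,"roll":0},{"fingers":0,"dx":3,"dy":-3,"dz":0,"roll":0},{"fingers":0,"dx":0,"dy":0,"dz":0,"roll":0}]'; python3 -m handwheel '[{"fingers":0,"dx":0,"dy":-4,"dz":0,"roll":0},{"fingers":0,"dx":0,"dy":-4,"dz":0,"roll":0},{"fingers":0,"dx":0,"dy":-4,"dz":0,"roll":0},{"fingers":0,"dx":0,"dy":-4,"dz":0,"roll":0},{"fingers":0,"dx":0,"dy":-4,"dz":0,"roll":0},{"fingers":0,"dx":0,"dy":-4,"dz":0,"roll":0},{"fingers":0,"dx":0,"dy":0,"dz":0,"roll":0},{"fingers":0,"dx":0,"dy":0,"dz":0,"roll":0},{"fingers":0,"dx":0,"dy":0,"dz":0,"roll":0},{"fingers":0,"dx":0,"dy":0,"dz":0,"roll":0}]'
python3 - <<'E'
from station import *
import cv2
c=capture("side");cv2.imwrite("pics/side9.png",c["color"])
c=capture("top");cv2.imwrite("pics/top9.png",c["color"])
E
```

```text
t: 17.05
eef_pos: [0.3372, -0.2263, 0.4655]
tool_rot: [0.08, 0.997, -0.0, 0.001]
force: [0.4, 0.5, -0.1]
finger_gap: 0.0
t: 18.3
eef_pos: [0.3014, -0.462, 0.4655]
tool_rot: [0.078, 0.997, -0.0, 0.0]
force: [0.1, -0.3, 0.3]
finger_gap: 0.0001
```

View pics/side9.png

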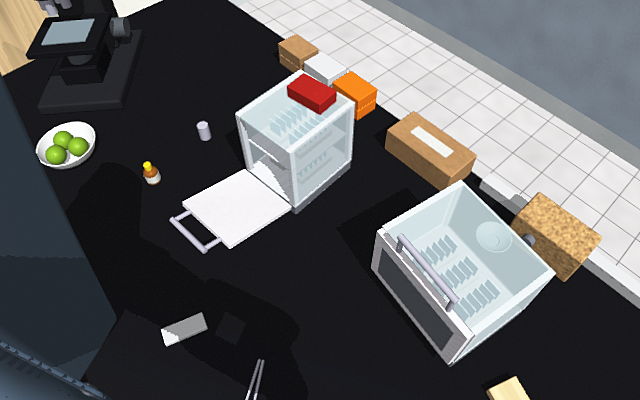

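View pics/top9.png

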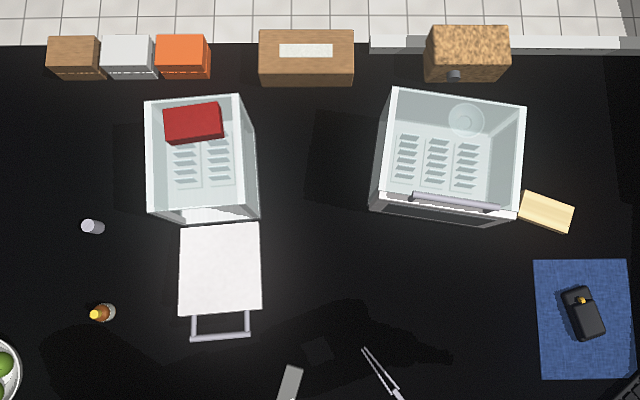

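Run:
```python
from station import *
from h import *
t=capture("top");s=capture("side")
for n,a,b,c,d,h in(("wide",(411,196),(496,209),(400,237),(454,304),.187),("nar",(190,339),(250,336),(173,219),(205,249),.217)):
    A,e1=tri(t,a,s,c);B,e2=tri(t,b,s,d);M=(A+B)/2
    print(n,M.round(4),"len",np.linalg.norm(A-B).round(3),e1.round(4),e2.round(4),"acos",np.arccos(min(1,(M[2]-.038)/h)))
n=np.array([.9875,-.157]);H=np.array([.6344,-.203])
for th in(0,.1,.2): print("wide",th,proj(s,np.r_[H-n*.187*np.sin(th),.038+.187*np.cos(th)]).round(1),proj(t,np.r_[H-n*.187*np.sin(th),.038+.187*np.cos(th)]).round(1),"seen (427,270.5)/(453.5,202.5)")
n=np.array([.9963,.086]);H=np.array([.6216,.2136])
for th in(1.2,1.3,1.4): print("nar",th,proj(s,np.r_[H-n*.217*np.sin(th),.038+.217*np.cos(th)]).round(1),"seen (189,234)")
print(read_state()["force"])
```

```text
wide [ 0.6356 -0.2021  0.2173] len 0.138 0.0027 0.0014 acos 0.2886221508313684
nar [0.4109 0.1936 0.0944] len 0.113 0.0022 0.0031 acos 1.3079027452585728
wide 0 [426.6 267.9] [455.9 202.3] seen (427,270.5)/(453.5,202.5)
wide 0.1 [417.4 274.1] [454.5 213.8] seen (427,270.5)/(453.5,202.5)
wide 0.2 [407.9 280.9] [452.8 225.5] seen (427,270.5)/(453.5,202.5)
nar 1.2 [188.2 224.1] seen (189,234)
nar 1.3 [188.1 231.8] seen (189,234)
nar 1.4 [188.8 238.7] seen (189,234)
[ 0.41370112 -0.86107343  0.0802658 ]
```

```bash
python3 -c "
from station import *
print(close_job())"
```

```text
the job is handed in; nothing more can be done
None
```

Both doors are as asked, and I handed the job in at about 18.5 s on the robot's clock. It gave no verdict, as expected.

- **Narrow door:** I hooked the bar from behind, pulled it along its arc to about 1.0 rad, then pressed the plate down from above. The last pictures and the fingertip height while pressing put it at about 1.31–1.33 rad. That is past the 1.22 needed, but I did not drive it onto the 1.4 stop.
- **Wide door:** I pushed the bar along its arc until the wrist force rose to about 10 N, which I took as the shut stop. In the last pictures its bar is within about 3 pixels of where it should be when shut.
- **Disagreement:** The bar's triangulated height on the wide door was about 8 mm low, which taken alone would mean 0.29 rad. Height is a weak measure near upright. The bar's horizontal position agreed with shut to about 1–2 mm, and so did the stop force, so I went by those.
- **Arm:** It was parked clear of everything, with less than 1 N at the wrist.

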